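Roll the press roller to the chalk line

TASK

A strip of sole leather has just been cemented to the board and must be bedded down: push the top of the lying steel roller sideways with your fingertips so that it rolls across the leather to the chalk line, and leave it resting there, centred along the line with chalk showing beyond both its ends. Do not drag it, lift it or reach down to pinch it, and leave the jar, the tin and the hammer where they are.

Things in the scene. Friction and masses are not known exactly. Their poses are not given: they have to be found in the camera images.
- roller: Loose steel cylinder, 40 mm in diameter, 110 mm long, about 0.6 kg, lying on the leather; its top is 57 mm above the table. Origin at its centre, 37 mm above the table. x runs along its length, within 0.1 rad of the line's x at the start; it turns about x as it rolls. It starts on either side of the line, 95 to 165 mm from it. Let go at 0.05 m/s it coasts a few mm and then stays.
- roller_mark (a point): Point inside the roller, half-way along its length and 15 mm from its axis; it starts straight above the axis (under a dark scribed line along the roller's top; a white dot on each end face is level with it) and goes round as the roller rolls.
- chalk_line: White straight chalk line, 150 mm long and 4 mm wide, flat on the leather, across the strip. Origin at its middle, on the leather's upper face (17 mm above the table). x runs along the line; y runs along the strip.
- board: Fixed plywood board 180 x 380 mm, 12 mm thick, carrying the strip of brown leather 156 x 350 mm, 5 mm thick, so that the leather's flat upper face is 17 mm above the table. Origin at the centre of its underside on the table; y along its length (the way the roller rolls), x across it, z up. There is no rim.
- tack_jar: Closed glass jar with steel lid, 60 mm in diameter, 75 mm tall, standing on the table beside the board. Not to be disturbed. Origin at the centre of its underside.
- cement_tin: Closed tin, 66 mm in diameter, 85 mm tall, standing on the table beside the board. Not to be disturbed. Origin at the centre of its underside.
- hammer: Hammer 240 mm long lying on the table beyond the board. Not to be disturbed. Origin under it; x along its length, towards the head.
Not all that is in view belongs to the job. Leave any green or pink look-alike of the roller alone.

How it is judged:
On the way:
1. the roller has rolled at least about a third of a turn on the leather, so that its mark has gone underneath (z of roller_mark in the frame of board below 0.028 m and z of roller in the frame of board above 0.032 m), for 0.02 s.
At the end, for the whole second after the job is handed in: The roller rests still on the leather, its centre within 8 mm of the chalk line across it and within 20 mm of the line's middle along it, its axis within 0.12 rad of the line (y of roller in the frame of chalk_line between -0.008 and 0.008 m and x of roller in the frame of chalk_line between -0.02 and 0.02 m and z of roller in the frame of board between 0.032 and 0.042 m and angle between the x axis of roller and the x axis of chalk_line, either way round below 0.12 rad and linear speed of roller below 0.01 m/s and angular speed of roller below 0.4 rad/s); the robot touches nothing.
It fails at once if the roller is lifted more than 8 mm off the leather (z of roller in the frame of board above 0.045 m).
It fails at once if the fingers reach down around the roller: they touch it while the grasp point between the pads is less than 42 mm above the table (the roller's mid-height is 37 mm) (height (world z) of the grasp point below 0.042 m and contact force between the fingers and roller above 0.3 N).
It fails at once if the jar is moved by more than 20 mm (distance of tack_jar from where it was at the start of the episode above 0.02 m).
It fails at once if the tin is moved by more than 20 mm (distance of cement_tin from where it was at the start of the episode above 0.02 m).
It fails at once if the hammer is moved by more than 20 mm (distance of hammer from where it was at the start of the episode above 0.02 m).
It also fails if it takes over 58 s, if anything falls off the work surface, if the arm or the gripper's body presses on something with over 40 N, if the wrist force passes 120 N, or if a joint passes its speed limit or range.

ROBOT

A 6-joint arm with a two-finger parallel gripper is mounted at the origin on the work surface. World frame = base frame: x ahead of the robot, y to its left, z up, the work surface at z = 0. Lengths are in m, angles in rad, forces in N, time in s.
With the tool pointing down it reaches from about 0.25 to 0.725 m from the base axis. Payload 4 kg.
Tool frame: the origin (TCP) lies on the centre line of the jaws, within the pads' length; the fingertips stand 14 mm ahead of it and the grasp point (between the pads) lies 5 mm behind it; z points along the fingers, x is the direction in which the jaws open and shut, and the axes are right-handed (so a half turn about z gives the same grasp; the last joint's range is limited). The gripper opens to 85 mm and grips with 20 to 120 N. Pads are 22 mm wide; open, the fingers measure 114 mm over their backs; the gripper's body (76 mm by 85 mm) begins 54 mm behind the grasp point. The pads swing forward as they close: fully open they stand 13 mm farther back than shut.
Start: joints at [-1.103, 0.241, 0.005, 1.335, 0, 1.571], TCP at [0.225, -0.446, 0.207] pointing down, gripper open.
Joint ranges: [-2.72, 2.72], [-1.05, 1.87], [-1.09, 1.28], [-1.99, 2.15], [-1.42, 1.44], [-3.14, 3.14]. Speed limits (rad/s): [2.79, 2.79, 3.14, 3.14, 3.14, 3.14].

INTERFACE

Orientations are given as a unit quaternion [x, y, z, w].
In Python, from workcell import bot gives the robot as it stands.
- The arm moves only by the tool play_rows, never from a script. Its argument "motion" is a list of rows, each an object with "fingers": the closure, from -1 (fully open) to 1 (shut), so that 0 is half open; "translation": the shift along the tool's x, y, z in cm, a list of three; "roll": the turn about the tool's z in degrees. A call has 1 to 20 rows; each row is the pose to reach, as a shift and turn from the pose commanded when the call began, along the tool's axes at that moment; what a row does not reach only later rows make up. A row lasts 1/12 s, in which the tool goes at most 41.7 mm and 7.16 degrees, less where a joint would pass 70% of its speed; a pose out of reach is approached as far as the arm can. A call with a gripper value outside its range is refused whole. The fingers move at their own pace and stop on an object; the grip force is fixed at half the most. Time passes only in rows, so rows that repeat a pose let the fingers close. It gives the time, the measured TCP pose, the force and the opening at its end, in the units of the state.
- bot.get_obs(): the state, without advancing time (a new reading comes with each control period).
- bot.camera(name): name is "scene" or "top"; returns a dict with "pixels" (384x512x3 uint8, red, green, blue), "intrinsics" (3x3 intrinsics, pixels), "k1" (the pictures are not rectified: a ray, as slopes to the right and down, at radius r is drawn at 1 + k1 r^2 times it, then the intrinsics apply), "world_to_cam" (4x4, takes a point from world to camera coordinates). Camera axes: x right, y down, z forward; pixel columns grow to the right and rows downward; lengths in m; the calibration is good to about 2 mm. A picture is of the moment at which its call begins. There is no depth.
- bot.job_done(): hands the job in, once; it reports no verdict.
The state is a dict: "clock": time; "joint_pos": joint angles; "joint_vel": joint speeds; "tau": joint torques, N m; "eef_pos": TCP position; "tool_rot": TCP orientation; "ft_force": force on the tool from outside, world axes, zero at the start; "ft_torque": the same for the moment, N m; "grip_width": finger opening in m.
Only numpy, scipy, OpenCV 4.12 (cv2) and the standard library are available. Lean on these libraries where they do the work, as an engineer would, in place of code of your own. Each camera call takes 0.05 s, during which the arm holds its last target. There are 200 camera calls.

## Working session

There is one attempt and no reset: what is moved stays moved. The work goes in short steps, Python scripts to look and compute and a tool call to move; the robot and the scene stay as the last step left them, time stands still between calls to the robot, and variables do not carry over. Pictures are saved under pics/ and viewed, about 8 in all and at most 12, crops included, and the job is handed in when it is done.

Besides the shell and the picture viewer there is one more tool, called after ">>>" by a JSON object that holds its "method" and its "body". play_rows: Moves the arm, as the interface text tells. Its arguments: {"type":"object","properties":{"motion":{"type":"array","items":{"type":"object","properties":{"fingers":{"type":"number"},"translation":{"type":"array","items":{"type":"number"}},"roll":{"type":"number"}}}}},"required":["motion"]}

```bash
mkdir -p pics; cat > h.py <<'E'
import numpy as np, cv2
from workcell import bot
def snap(n,f):
    c=bot.camera(n); cv2.imwrite(f,c["pixels"][:,:,::-1]); np.savez(f[:-3]+"npz",**{k:c[k] for k in c}); return c
def ray(c,u,v):
    K=np.array(c["intrinsics"]);k=float(c["k1"]);d=np.linalg.inv(K)@[u,v,1]; xd=d[:2]; x=xd.copy()
    for _ in range(30): x=xd/(1+k*(x@x))
    T=np.array(c["world_to_cam"]);R=T[:3,:3]; return -R.T@T[:3,3], R.T@np.array([x[0],x[1],1])
def at(c,u,v,z):
    o,d=ray(c,u,v); return o+d*(z-o[2])/d[2]
def proj(c,p):
    K=np.array(c["intrinsics"]);T=np.array(c["world_to_cam"]);q=T[:3,:3]@np.array(p)+T[:3,3];x=q[:2]/q[2]
    x=x*(1+float(c["k1"])*(x@x)); return (K@[x[0],x[1],1])[:2]
E
python3 - <<'E'
from h import *
a=snap("top","pics/t0.png");b=snap("scene","pics/s0.png")
cv2.imwrite("pics/both0.png",np.vstack([a["pixels"],b["pixels"]])[:,:,::-1][:, :]) if 0 else None
o=bot.get_obs();print(o)
E
```

```text
{'clock': 0.1, 'joint_pos': array([-1.10302957e+00,  2.41400675e-01,  3.85215322e-03,  1.33520353e+00,
       -2.31511883e-05,  1.57081311e+00]), 'joint_vel': array([ 6.27417824e-04, -1.29453403e-03,  2.33577638e-03, -5.34564284e-04,
        6.09765691e-04,  6.08226168e-05]), 'tau': array([ 1.34296020e-03, -3.73139834e+01,  2.53009093e+01,  1.08570713e-02,
        7.37479445e-05,  2.23522210e-05]), 'eef_pos': array([ 0.22516131, -0.44573995,  0.20616795]), 'tool_rot': array([ 8.51726988e-01, -5.23984906e-01, -8.38946918e-04, -5.02512596e-04]), 'ft_force': array([-0.3881309 , -0.22580612,  0.25773673]), 'ft_torque': array([-0.05065291,  0.02605649, -0.04799133]), 'grip_width': 0.0853792603691243}
```

View pics/t0.png

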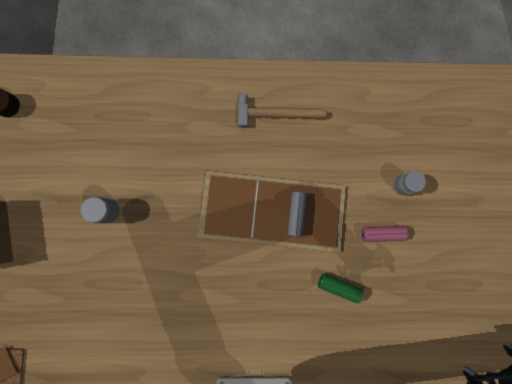

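View pics/s0.png

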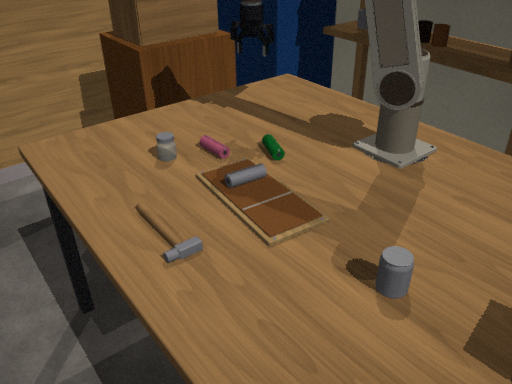

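Candidates for the roller in the top view are the grey steel cylinder on the leather at (298,214), the green look-alike at (341,288) and the pink one at (385,234). I choose the grey one. The chalk line is at about (255,210), the jar at (412,183), the tin at (97,210) and the hammer at (280,112). Next is one close crop.

```bash
python3 - <<'E'
import cv2,numpy as np
i=cv2.imread("pics/t0.png")[165:255,195:350]
cv2.imwrite("pics/c0.png",cv2.resize(i,None,fx=5,fy=5,interpolation=cv2.INTER_CUBIC))
E
```

```text
(no output)
```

View pics/c0.png

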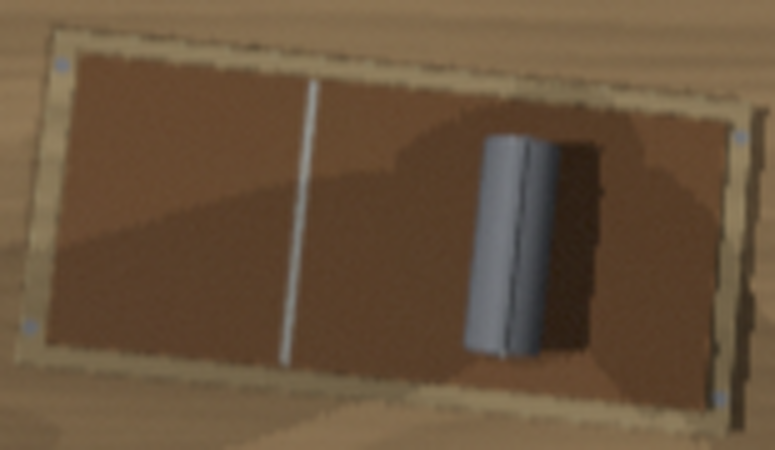

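The crop shows the grey cylinder with its scribed line from (527,138) to (507,354), and the chalk from (314,80) to (285,364) in crop pixels.

```bash
cat >> h.py <<'E'
def crop(c,pts,z,s=5,x0=195,y0=165): return np.array([at(c,x0+(u+.5)/s-.5,y0+(v+.5)/s-.5,z) for u,v in pts])
E
python3 - <<'E'
from h import *
c=dict(np.load("pics/t0.npz"))
L=crop(c,[(314,80),(285,364)],.017);R=crop(c,[(527,138),(507,354)],.057);B=crop(c,[(52,28),(755,103),(732,432),(15,360)],.012)
print("cam",ray(c,256,192)[0])
for n,P in(("line",L),("roller",R)):
    d=P[0]-P[1];print(n,P.round(4).tolist(),P.mean(0).round(4),np.linalg.norm(d),np.degrees(np.arctan2(d[1],d[0])))
print("board",B.round(3).tolist())
print("board c",B.mean(0))
e=L[0]-L[1];e/=np.linalg.norm(e);n=np.array([-e[1],e[0],0])
v=R.mean(0)-L.mean(0);print("roller rel line along,across",v@e,v@n)
np.savez("geo.npz",L=L.mean(0),e=e,n=n)
for k,u,vv,z in(("jar",413,182,.075),("tin",95,210,.085),("green",341,288,.03)):print(k,at(c,u,vv,z))
from scipy.spatial.transform import Rotation as Ro
o=bot.get_obs();M=Ro.from_quat(o["tool_rot"]).as_matrix();print(M.round(3))
E
```

```text
cam [0.47890297 0.00921473 0.940769  ]
line [[0.5999, -0.004, 0.017], [0.449, 0.0097, 0.017]] [0.5244 0.0029 0.017 ] 0.15156047430017527 -5.174927573809944
roller [[0.5661, -0.1129, 0.057], [0.4562, -0.1025, 0.057]] [ 0.5112 -0.1077  0.057 ] 0.11036646786361058 -5.420893211041443
board [[0.627, 0.137, 0.012], [0.591, -0.243, 0.012], [0.415, -0.228, 0.012], [0.45, 0.152, 0.012]]
board c [ 0.52070773 -0.0454192   0.012     ]
roller rel line along,across -0.003245435201438957 -0.1113033041691388
jar [ 0.59379664 -0.39821156  0.075     ]
tin [0.51397007 0.39016501 0.085     ]
green [ 0.32246049 -0.22177266  0.03      ]
[[ 0.451 -0.893 -0.001]
 [-0.893 -0.451  0.002]
 [-0.002  0.    -1.   ]]
```

>>> {"method": "play_rows", "body": {"motion": [{"fingers": -0.3,"translation": [-1.4,-3.3,0],"roll": -5},{"fingers": -0.3,"translation": [-2.8,-6.7,0],"roll": -10},{"fingers": -0.3,"translation": [-4.1,-10,0],"roll": -15},{"fingers": -0.3,"translation": [-5.5,-13.4,0],"roll": -20},{"fingers": -0.3,"translation": [-6.9,-16.8,1],"roll": -25},{"fingers": -0.3,"translation": [-8.3,-20.1,2],"roll": -30},{"fingers": -0.3,"translation": [-9.6,-23.5,3],"roll": -35},{"fingers": -0.3,"translation": [-11,-26.8,4.5],"roll": -40},{"fingers": -0.3,"translation": [-12.4,-30.2,6],"roll": -45},{"fingers": -0.3,"translation": [-13.8,-33.5,7.5],"roll": -50},{"fingers": -0.3,"translation": [-15.1,-37,9],"roll": -54},{"fingers": -0.3,"translation": [-16.5,-40.3,10.6],"roll": -58},{"fingers": -0.3,"translation": [-16.5,-40.3,10.6],"roll": -58},{"fingers": -0.3,"translation": [-16.5,-40.3,10.6],"roll": -58}]}}

```text
clock: 1.27
eef_pos: [0.5103, -0.1154, 0.0991]
tool_rot: [0.999, -0.044, -0.002, -0.0]
ft_force: [-0.1, -0.3, 0.6]
grip_width: 0.0554
```

```bash
cat >> h.py <<'E'
from scipy.spatial.transform import Rotation as Ro
def st():
    o=bot.get_obs();g=np.load("geo.npz");M=Ro.from_quat(o["tool_rot"]).as_matrix()
    v=o["eef_pos"]-g["L"];print("t",round(o["clock"],2),"along %.4f across %.4f z %.4f"%(v@g["e"],v@g["n"],o["eef_pos"][2]),"F",o["ft_force"].round(2),"w",round(o["grip_width"],4),"yaw err deg",np.degrees(np.arctan2(M[:2,0]@g["n"][:2],M[:2,0]@g["e"][:2])).round(2),"toolz",M[:,2].round(4))
E
python3 -c "
from h import *
st();c=snap('scene','pics/s1.png')
i=c['pixels'][60:260,130:350,::-1];cv2.imwrite('pics/s1c.png',cv2.resize(i,None,fx=3,fy=3,interpolation=cv2.INTER_CUBIC))"
```

```text
t 1.27 along -0.0035 across -0.1190 z 0.0991 F [-0.06 -0.32  0.58] w 0.0554 yaw err deg 0.18 toolz [-3.9e-03  7.0e-04 -1.0e+00]
```

View pics/s1c.png

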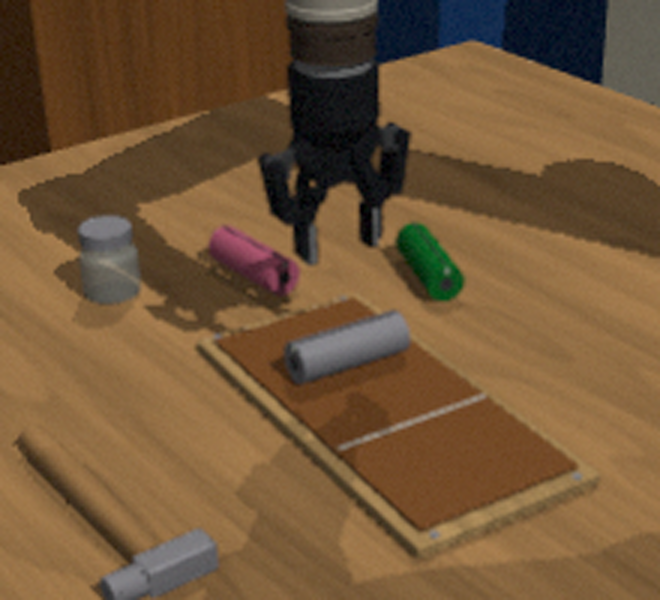

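The roller (345,345 in the crop) is clear beneath the two fingertips, and the look-alikes are well off to the side. I'll feel for the roller's top.

>>> {"method": "play_rows", "body": {"motion": [{"fingers": -0.3,"translation": [0,0,1.5],"roll": 0},{"fingers": -0.3,"translation": [0,0,2.6],"roll": 0},{"fingers": -0.3,"translation": [0,0,2.7],"roll": 0},{"fingers": -0.3,"translation": [0,0,2.7],"roll": 0}]}}

```text
clock: 1.65
eef_pos: [0.5096, -0.1184, 0.0741]
tool_rot: [0.999, -0.047, -0.001, 0.0]
ft_force: [-0.4, -0.2, 0.6]
grip_width: 0.0555
```

>>> {"method": "play_rows", "body": {"motion": [{"fingers": -0.3,"translation": [0,0,0.1],"roll": 0},{"fingers": -0.3,"translation": [0,0,0.2],"roll": 0},{"fingers": -0.3,"translation": [0,0,0.3],"roll": 0},{"fingers": -0.3,"translation": [0,0,0.3],"roll": 0}]}}

```text
clock: 1.98
eef_pos: [0.511, -0.1175, 0.0714]
tool_rot: [0.999, -0.046, 0.0, 0.0]
ft_force: [0.0, -0.1, 0.5]
grip_width: 0.0554
```

>>> {"method": "play_rows", "body": {"motion": [{"fingers": -0.3,"translation": [0,0,0.1],"roll": 0},{"fingers": -0.3,"translation": [0,0,0.2],"roll": 0},{"fingers": -0.3,"translation": [0,0,0.2],"roll": 0}]}}

```text
clock: 2.23
eef_pos: [0.5106, -0.1172, 0.0688]
tool_rot: [0.999, -0.045, -0.0, -0.0]
ft_force: [-0.4, -0.5, 0.1]
grip_width: 0.0557
```

>>> {"method": "play_rows", "body": {"motion": [{"fingers": -0.3,"translation": [0,0,0.1],"roll": 0},{"fingers": -0.3,"translation": [0,0,0.1],"roll": 0},{"fingers": -0.3,"translation": [0,0,0.1],"roll": 0}]}}

```text
clock: 2.48
eef_pos: [0.5107, -0.1172, 0.0679]
tool_rot: [0.999, -0.045, -0.0, -0.0]
ft_force: [0.6, 0.4, 0.3]
grip_width: 0.0558
```

>>> {"method": "play_rows", "body": {"motion": [{"fingers": -0.3,"translation": [0,0,0.1],"roll": 0},{"fingers": -0.3,"translation": [0,0,0.1],"roll": 0},{"fingers": -0.3,"translation": [0,0,0.1],"roll": 0}]}}

```text
clock: 2.73
eef_pos: [0.5107, -0.1173, 0.0669]
tool_rot: [0.999, -0.045, -0.0, -0.0]
ft_force: [-1.0, 0.3, -0.1]
grip_width: 0.0555
```

>>> {"method": "play_rows", "body": {"motion": [{"fingers": -0.3,"translation": [0,0,0.1],"roll": 0},{"fingers": -0.3,"translation": [0,0,0.1],"roll": 0},{"fingers": -0.3,"translation": [0,0,0.1],"roll": 0}]}}

```text
clock: 2.98
eef_pos: [0.5107, -0.1173, 0.0659]
tool_rot: [0.999, -0.045, -0.0, -0.0]
ft_force: [0.1, -0.5, 0.0]
grip_width: 0.0557
```

>>> {"method": "play_rows", "body": {"motion": [{"fingers": -0.3,"translation": [0,0,0.1],"roll": 0},{"fingers": -0.3,"translation": [0,0,0.1],"roll": 0},{"fingers": -0.3,"translation": [0,0,0.1],"roll": 0}]}}

```text
clock: 3.23
eef_pos: [0.5107, -0.1173, 0.0649]
tool_rot: [0.999, -0.045, -0.0, -0.0]
ft_force: [0.6, 0.6, -0.5]
grip_width: 0.0561
```

>>> {"method": "play_rows", "body": {"motion": [{"fingers": -0.3,"translation": [0,0,0.1],"roll": 0},{"fingers": -0.3,"translation": [0,0,0.1],"roll": 0},{"fingers": -0.3,"translation": [0,0,0.1],"roll": 0}]}}

```text
clock: 3.48
eef_pos: [0.5107, -0.1173, 0.0639]
tool_rot: [0.999, -0.045, -0.0, -0.0]
ft_force: [0.9, -0.1, -0.2]
grip_width: 0.0557
```

>>> {"method": "play_rows", "body": {"motion": [{"fingers": -0.3,"translation": [0,0,0.1],"roll": 0},{"fingers": -0.3,"translation": [0,0,0.1],"roll": 0},{"fingers": -0.3,"translation": [0,0,0.1],"roll": 0}]}}

```text
clock: 3.73
eef_pos: [0.5107, -0.1173, 0.0629]
tool_rot: [0.999, -0.045, -0.0, -0.0]
ft_force: [0.3, 0.7, 0.5]
grip_width: 0.0555
```

>>> {"method": "play_rows", "body": {"motion": [{"fingers": -0.3,"translation": [0,0,0.1],"roll": 0},{"fingers": -0.3,"translation": [0,0,0.1],"roll": 0},{"fingers": -0.3,"translation": [0,0,0.1],"roll": 0}]}}

```text
clock: 3.98
eef_pos: [0.5107, -0.1173, 0.0619]
tool_rot: [0.999, -0.045, -0.0, -0.0]
ft_force: [-1.3, -0.7, -0.6]
grip_width: 0.0556
```

>>> {"method": "play_rows", "body": {"motion": [{"fingers": -0.3,"translation": [0,0,0.1],"roll": 0},{"fingers": -0.3,"translation": [0,0,0.1],"roll": 0},{"fingers": -0.3,"translation": [0,0,0.1],"roll": 0}]}}

```text
clock: 4.23
eef_pos: [0.5107, -0.1173, 0.0609]
tool_rot: [0.999, -0.045, -0.0, -0.0]
ft_force: [1.5, -0.7, 0.2]
grip_width: 0.0554
```

```bash
python3 -c "
from h import *
st();c=snap('scene','pics/s2.png')
i=c['pixels'][90:230,170:330,::-1];cv2.imwrite('pics/s2c.png',cv2.resize(i,None,fx=4,fy=4,interpolation=cv2.INTER_CUBIC))"
```

```text
t 4.23 along -0.0028 across -0.1209 z 0.0609 F [ 1.45 -0.65  0.19] w 0.0554 yaw err deg -0.02 toolz [-1.e-04  1.e-04 -1.e+00]
```

View pics/s2c.png

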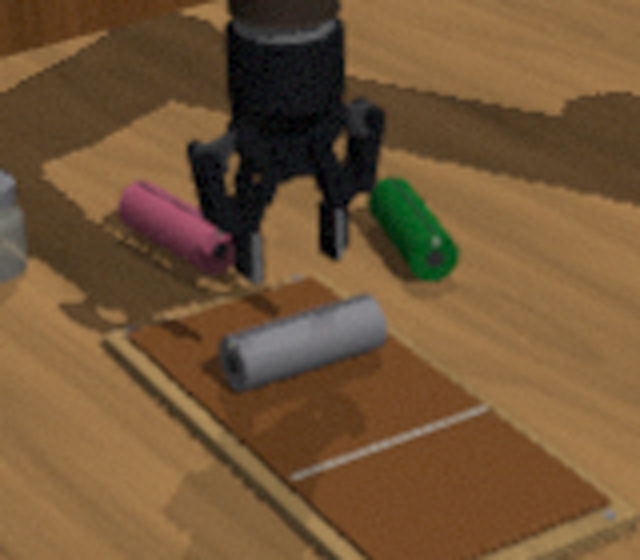

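```bash
python3 - <<'E'
from h import *
c=dict(np.load("pics/s2.npz"));t=dict(np.load("pics/t0.npz"));g=np.load("geo.npz")
q=lambda p:((proj(c,p)-[170,90]+.5)*4).round()
p=bot.get_obs()["eef_pos"]
for k in(-.032,.032):
  for dz in(0,-.008):print("tip",k,dz,q(p+k*g["e"]+[0,0,dz]))
for k in(-.055,.055):
  print("roller top",q(g["L"]+g["e"]*(k-.003)-.1113*g["n"]+[0,0,.04]))
for k in(-.075,.075):print("line",q(g["L"]+g["e"]*k))
print("cam",ray(c,256,192)[0])
E
```

```text
tip -0.032 0 [332. 290.]
tip -0.032 -0.008 [332. 301.]
tip 0.032 0 [251. 316.]
tip 0.032 -0.008 [251. 326.]
roller top [368. 292.]
roller top [229. 336.]
line [482. 406.]
line [287. 476.]
cam [1.14811511 0.7737501  0.66369665]
```

```bash
python3 -c "
from h import *
c=snap('top','pics/t2.png');g=np.load('geo.npz');p=bot.get_obs()['eef_pos']
i=c['pixels'][165:255,240:350,::-1];cv2.imwrite('pics/t2c.png',cv2.resize(i,None,fx=6,fy=6,interpolation=cv2.INTER_CUBIC))
for z in(0,.03,.08,.12):
  for k in(-.032,.032):print(z,k,((proj(c,p+k*g['e']+[0,0,z])-[240,165]+.5)*6).round())
"
```

```text
0 -0.032 [368. 372.]
0 0.032 [381. 221.]
0.03 -0.032 [379. 372.]
0.03 0.032 [392. 215.]
0.08 -0.032 [398. 372.]
0.08 0.032 [412. 206.]
0.12 -0.032 [415. 372.]
0.12 0.032 [429. 198.]
```

View pics/t2c.png

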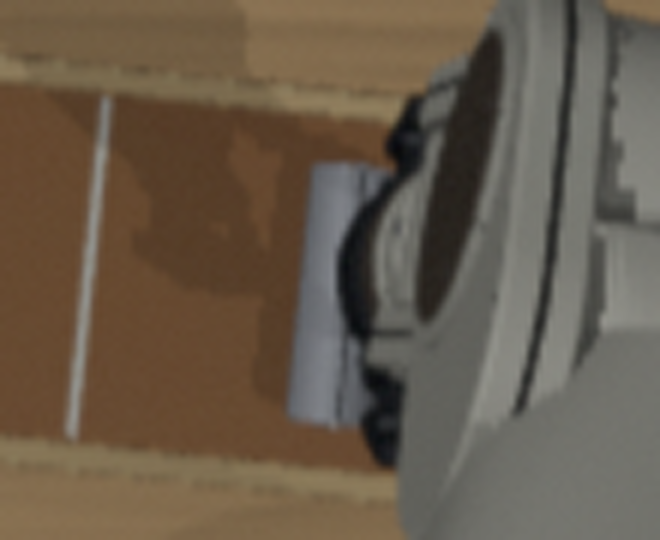

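The fingertips show about 25 mm above the TCP in the image (at crop (250,283) and (335,258), where the TCP projects 33 px lower), so partly open they sit too far back. I'll raise, shut them and look again.

>>> {"method": "play_rows", "body": {"motion": [{"fingers": 1,"translation": [0,0,-2],"roll": 0},{"fingers": 1,"translation": [0,0,-2.5],"roll": 0},{"fingers": 1,"translation": [0,0,-2.5],"roll": 0},{"fingers": 1,"translation": [0,0,-2.5],"roll": 0},{"fingers": 1,"translation": [0,0,-2.5],"roll": 0},{"fingers": 1,"translation": [0,0,-2.5],"roll": 0},{"fingers": 1,"translation": [0,0,-2.5],"roll": 0},{"fingers": 1,"translation": [0,0,-2.5],"roll": 0}]}}

```text
clock: 5.0
eef_pos: [0.5104, -0.1172, 0.0855]
tool_rot: [0.999, -0.045, -0.001, -0.0]
ft_force: [-0.3, -0.3, 0.0]
grip_width: 0.0001
```

```bash
python3 -c "
from h import *
st();c=snap('scene','pics/s3.png');p=bot.get_obs()['eef_pos']
i=c['pixels'][90:230,170:330,::-1];cv2.imwrite('pics/s3c.png',cv2.resize(i,None,fx=4,fy=4,interpolation=cv2.INTER_CUBIC))
for z in(-.014,0,.005,.02):print(z,((proj(c,p+[0,0,z])-[170,90]+.5)*4).round())"
```

```text
t 5.0 along -0.0032 across -0.1208 z 0.0855 F [-0.29 -0.28  0.03] w 0.0001 yaw err deg -0.02 toolz [-1.e-03  2.e-04 -1.e+00]
-0.014 [292. 289.]
0 [291. 271.]
0.005 [291. 264.]
0.02 [290. 244.]
```

View pics/s3c.png

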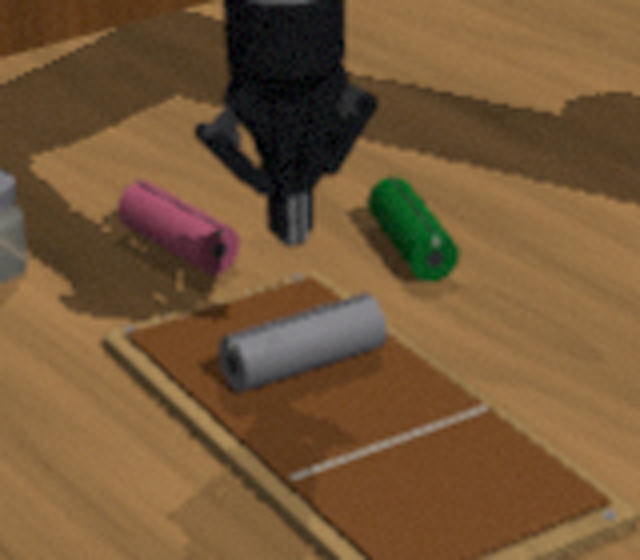

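Tip at crop (292,243), about 46 px above where the reported pose puts it at (292,289). Image and reported height disagree, so I'll trust contact and descend in small steps.

>>> {"method": "play_rows", "body": {"motion": [{"fingers": 1,"translation": [0,0,0.6],"roll": 0},{"fingers": 1,"translation": [0,0,1.1],"roll": 0},{"fingers": 1,"translation": [0,0,1.2],"roll": 0},{"fingers": 1,"translation": [0,0,1.2],"roll": 0}]}}

```text
clock: 5.38
eef_pos: [0.51, -0.1171, 0.0731]
tool_rot: [0.999, -0.045, -0.001, -0.0]
ft_force: [0.3, -0.6, -0.2]
grip_width: -0.0005
```

>>> {"method": "play_rows", "body": {"motion": [{"fingers": 1,"translation": [0,0,0.1],"roll": 0},{"fingers": 1,"translation": [0,0,0.1],"roll": 0}]}}

```text
clock: 5.55
eef_pos: [0.5107, -0.1173, 0.0729]
tool_rot: [0.999, -0.045, -0.0, -0.0]
ft_force: [0.3, -0.2, 0.5]
grip_width: 0.0001
```

>>> {"method": "play_rows", "body": {"motion": [{"fingers": 1,"translation": [0,0,0.1],"roll": 0},{"fingers": 1,"translation": [0,0,0.1],"roll": 0}]}}

```text
clock: 5.72
eef_pos: [0.5108, -0.1173, 0.072]
tool_rot: [0.999, -0.045, 0.0, -0.0]
ft_force: [-0.6, -1.0, 0.1]
grip_width: -0.0002
```

>>> {"method": "play_rows", "body": {"motion": [{"fingers": 1,"translation": [0,0,0.1],"roll": 0},{"fingers": 1,"translation": [0,0,0.1],"roll": 0}]}}

```text
clock: 5.88
eef_pos: [0.5107, -0.1173, 0.0709]
tool_rot: [0.999, -0.045, -0.0, 0.0]
ft_force: [-0.5, 0.3, 0.7]
grip_width: -0.0001
```

>>> {"method": "play_rows", "body": {"motion": [{"fingers": 1,"translation": [0,0,0.1],"roll": 0},{"fingers": 1,"translation": [0,0,0.1],"roll": 0}]}}

```text
clock: 6.05
eef_pos: [0.5107, -0.1173, 0.0699]
tool_rot: [0.999, -0.045, -0.0, -0.0]
ft_force: [0.4, -0.6, -0.1]
grip_width: 0.0002
```

>>> {"method": "play_rows", "body": {"motion": [{"fingers": 1,"translation": [0,-0.3,-0.2],"roll": 0},{"fingers": 1,"translation": [0,-0.6,-0.2],"roll": 0},{"fingers": 1,"translation": [0,-0.6,-0.2],"roll": 0}]}}

```text
clock: 6.3
eef_pos: [0.5115, -0.1107, 0.0722]
tool_rot: [0.999, -0.045, 0.0, -0.0]
ft_force: [0.1, -1.1, 0.3]
grip_width: 0.0004
```

>>> {"method": "play_rows", "body": {"motion": [{"fingers": 1,"translation": [0,0,0.1],"roll": 0},{"fingers": 1,"translation": [0,0,0.2],"roll": 0}]}}

```text
clock: 6.47
eef_pos: [0.5114, -0.1112, 0.0701]
tool_rot: [0.999, -0.045, 0.0, 0.0]
ft_force: [-0.0, -0.3, 0.3]
grip_width: 0.0001
```

>>> {"method": "play_rows", "body": {"motion": [{"fingers": 1,"translation": [0,0,0.1],"roll": 0},{"fingers": 1,"translation": [0,0,0.1],"roll": 0}]}}

```text
clock: 6.63
eef_pos: [0.511, -0.1113, 0.0687]
tool_rot: [0.999, -0.045, -0.0, -0.0]
ft_force: [1.2, 0.3, -0.4]
grip_width: -0.0002
```

>>> {"method": "play_rows", "body": {"motion": [{"fingers": 1,"translation": [0,0,0.1],"roll": 0},{"fingers": 1,"translation": [0,0,0.1],"roll": 0}]}}

```text
clock: 6.8
eef_pos: [0.5112, -0.1113, 0.0678]
tool_rot: [0.999, -0.045, -0.0, -0.0]
ft_force: [-0.4, 0.5, 0.0]
grip_width: -0.0001
```

>>> {"method": "play_rows", "body": {"motion": [{"fingers": 1,"translation": [0,0,0.1],"roll": 0},{"fingers": 1,"translation": [0,0,0.1],"roll": 0}]}}

```text
clock: 6.97
eef_pos: [0.5112, -0.1113, 0.0668]
tool_rot: [0.999, -0.045, -0.0, -0.0]
ft_force: [-0.2, -0.1, 0.5]
grip_width: -0.0004
```

```bash
python3 -c "
from h import *
st()"
```

```text
t 6.97 along -0.0029 across -0.1149 z 0.0668 F [-0.2  -0.09  0.46] w -0.0004 yaw err deg -0.03 toolz [-3.e-04  1.e-04 -1.e+00]
```

No contact at a reported tip height of 53 mm, below the roller's 57 mm top. That agrees with the image: the gripper really is about 34 mm higher than reported. I'll continue down, watching the force.

>>> {"method": "play_rows", "body": {"motion": [{"fingers": 1,"translation": [0,0,0.3],"roll": 0},{"fingers": 1,"translation": [0,0,0.6],"roll": 0},{"fingers": 1,"translation": [0,0,0.7],"roll": 0}]}}

```text
clock: 7.22
eef_pos: [0.5109, -0.1112, 0.0594]
tool_rot: [0.999, -0.045, -0.0, -0.0]
ft_force: [-0.1, -0.1, 0.8]
grip_width: 0.0
```

>>> {"method": "play_rows", "body": {"motion": [{"fingers": 1,"translation": [0,0,0.3],"roll": 0},{"fingers": 1,"translation": [0,0,0.6],"roll": 0},{"fingers": 1,"translation": [0,0,0.6],"roll": 0}]}}

```text
clock: 7.47
eef_pos: [0.5108, -0.1112, 0.0532]
tool_rot: [0.999, -0.045, -0.001, -0.0]
ft_force: [-0.1, -0.1, -0.4]
grip_width: -0.0
```

```bash
python3 -c "
from h import *
st();c=snap('scene','pics/s4.png');p=bot.get_obs()['eef_pos']
i=c['pixels'][90:230,170:330,::-1];cv2.imwrite('pics/s4c.png',cv2.resize(i,None,fx=4,fy=4,interpolation=cv2.INTER_CUBIC))
for z in(-.014,0,.005,.02):print(z,((proj(c,p+[0,0,z])-[170,90]+.5)*4).round())"
```

```text
t 7.47 along -0.0033 across -0.1148 z 0.0532 F [-0.1  -0.06 -0.36] w -0.0 yaw err deg -0.02 toolz [-1.3e-03  3.0e-04 -1.0e+00]
-0.014 [298. 334.]
0 [297. 316.]
0.005 [297. 310.]
0.02 [297. 290.]
```

View pics/s4c.png

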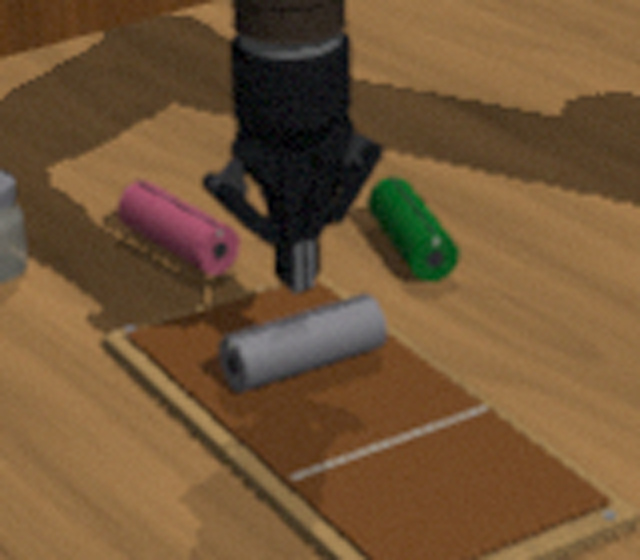

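Tip at (298,289); the roller's top at its middle is at about (300,314), with the roller unmoved. The remaining gap is about 15 mm.

>>> {"method": "play_rows", "body": {"motion": [{"fingers": 1,"translation": [0,0,0.4],"roll": 0},{"fingers": 1,"translation": [0,0,0.8],"roll": 0},{"fingers": 1,"translation": [0,0,1.0],"roll": 0},{"fingers": 1,"translation": [0,0,1.0],"roll": 0}]}}

```text
clock: 7.85
eef_pos: [0.5107, -0.1112, 0.0433]
tool_rot: [0.999, -0.045, -0.001, -0.0]
ft_force: [-1.3, 0.1, 0.5]
grip_width: 0.0003
```

>>> {"method": "play_rows", "body": {"motion": [{"fingers": 1,"translation": [0,0,0.1],"roll": 0},{"fingers": 1,"translation": [0,0,0.1],"roll": 0},{"fingers": 1,"translation": [0,0,0.1],"roll": 0}]}}

```text
clock: 8.1
eef_pos: [0.5114, -0.1113, 0.0431]
tool_rot: [0.999, -0.045, 0.0, 0.0]
ft_force: [-0.2, 0.4, 0.5]
grip_width: 0.0001
```

>>> {"method": "play_rows", "body": {"motion": [{"fingers": 1,"translation": [0,0,0.1],"roll": 0},{"fingers": 1,"translation": [0,0,0.1],"roll": 0},{"fingers": 1,"translation": [0,0,0.1],"roll": 0}]}}

```text
clock: 8.35
eef_pos: [0.5113, -0.1113, 0.042]
tool_rot: [0.999, -0.045, 0.0, 0.0]
ft_force: [0.1, 0.9, -0.7]
grip_width: 0.0
```

>>> {"method": "play_rows", "body": {"motion": [{"fingers": 1,"translation": [0,0,0.1],"roll": 0},{"fingers": 1,"translation": [0,0,0.1],"roll": 0},{"fingers": 1,"translation": [0,0,0.1],"roll": 0}]}}

```text
clock: 8.6
eef_pos: [0.5112, -0.1113, 0.041]
tool_rot: [0.999, -0.045, -0.0, -0.0]
ft_force: [-0.4, -0.2, -0.3]
grip_width: -0.0001
```

>>> {"method": "play_rows", "body": {"motion": [{"fingers": 1,"translation": [0,0,0.1],"roll": 0},{"fingers": 1,"translation": [0,0,0.1],"roll": 0}]}}

```text
clock: 8.77
eef_pos: [0.5112, -0.1113, 0.0399]
tool_rot: [0.999, -0.045, -0.0, -0.0]
ft_force: [0.7, -0.8, 0.2]
grip_width: -0.0004
```

>>> {"method": "play_rows", "body": {"motion": [{"fingers": 1,"translation": [0,0,0.1],"roll": 0},{"fingers": 1,"translation": [0,0,0.1],"roll": 0}]}}

```text
clock: 8.93
eef_pos: [0.5112, -0.1113, 0.0388]
tool_rot: [0.999, -0.045, -0.0, -0.0]
ft_force: [-0.2, -0.6, 0.3]
grip_width: -0.0001
```

>>> {"method": "play_rows", "body": {"motion": [{"fingers": 1,"translation": [0,0,0.1],"roll": 0},{"fingers": 1,"translation": [0,0,0.1],"roll": 0}]}}

```text
clock: 9.1
eef_pos: [0.5112, -0.1113, 0.0378]
tool_rot: [0.999, -0.045, -0.0, -0.0]
ft_force: [-0.2, 0.1, -0.5]
grip_width: 0.0
```

>>> {"method": "play_rows", "body": {"motion": [{"fingers": 1,"translation": [0,0,0.1],"roll": 0},{"fingers": 1,"translation": [0,0,0.1],"roll": 0}]}}

```text
clock: 9.27
eef_pos: [0.5112, -0.1113, 0.0368]
tool_rot: [0.999, -0.045, -0.0, -0.0]
ft_force: [0.0, -0.4, -0.7]
grip_width: -0.0001
```

>>> {"method": "play_rows", "body": {"motion": [{"fingers": 1,"translation": [0,0,0.1],"roll": 0},{"fingers": 1,"translation": [0,0,0.1],"roll": 0}]}}

```text
clock: 9.43
eef_pos: [0.5112, -0.1113, 0.0358]
tool_rot: [0.999, -0.045, -0.0, -0.0]
ft_force: [0.4, 0.5, 0.5]
grip_width: 0.0004
```

>>> {"method": "play_rows", "body": {"motion": [{"fingers": 1,"translation": [0,0,0.1],"roll": 0},{"fingers": 1,"translation": [0,0,0.1],"roll": 0}]}}

```text
clock: 9.6
eef_pos: [0.5112, -0.1113, 0.0348]
tool_rot: [0.999, -0.045, -0.0, -0.0]
ft_force: [-0.2, 0.5, -0.9]
grip_width: -0.0001
```

```bash
python3 -c "
from h import *
st();c=snap('scene','pics/s5.png')
i=c['pixels'][140:200,200:290,::-1];cv2.imwrite('pics/s5c.png',cv2.resize(i,None,fx=7,fy=7,interpolation=cv2.INTER_CUBIC))"
```

```text
t 9.6 along -0.0029 across -0.1149 z 0.0348 F [-0.25  0.54 -0.92] w -0.0001 yaw err deg -0.02 toolz [-2.e-04  1.e-04 -1.e+00]
```

View pics/s5c.png

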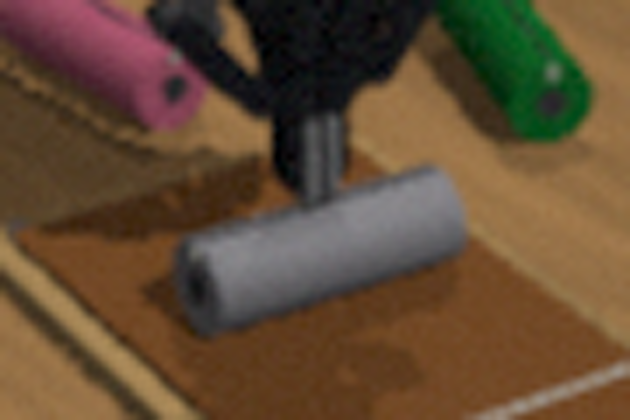

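The tip (320,203 in the crop) is now just at the roller's top edge. A few more single-millimetre steps.

>>> {"method": "play_rows", "body": {"motion": [{"fingers": 1,"translation": [0,0,0.1],"roll": 0},{"fingers": 1,"translation": [0,0,0.1],"roll": 0}]}}

```text
clock: 9.82
eef_pos: [0.5112, -0.1113, 0.0339]
tool_rot: [0.999, -0.045, -0.0, -0.0]
ft_force: [0.1, 0.3, -0.8]
grip_width: -0.0001
```

>>> {"method": "play_rows", "body": {"motion": [{"fingers": 1,"translation": [0,0,0.1],"roll": 0},{"fingers": 1,"translation": [0,0,0.1],"roll": 0}]}}

```text
clock: 9.98
eef_pos: [0.5112, -0.1113, 0.0328]
tool_rot: [0.999, -0.045, -0.0, -0.0]
ft_force: [-0.9, -0.5, 0.4]
grip_width: -0.0003
```

```bash
python3 - <<'E'
from h import *
st()
o=bot.get_obs();print(o["joint_pos"],o["tau"].round(2))
c=dict(np.load("pics/s5.npz"));p=np.array([.5112,-.1113,0])
for z in(.05,.055,.06,.065):print(z,((proj(c,p+[0,0,z])-[200,140]+.5)*7).round())
a=cv2.imread("pics/s2.png").astype(int);b=cv2.imread("pics/s5.png").astype(int)
E
```

```text
t 9.98 along -0.0029 across -0.1149 z 0.0328 F [-0.85 -0.52  0.4 ] w -0.0003 yaw err deg -0.02 toolz [-3.e-04  1.e-04 -1.e+00]
[-2.14347563e-01  4.27885715e-01 -2.12682596e-01  9.30494341e-01
  1.51288213e-05  1.44715744e+00] [ 0.000e+00 -4.195e+01  2.116e+01 -4.000e-02  0.000e+00 -0.000e+00]
0.05 [310. 211.]
0.055 [309. 200.]
0.06 [309. 189.]
0.065 [309. 177.]
```

>>> {"method": "play_rows", "body": {"motion": [{"fingers": 1,"translation": [0,0,0.1],"roll": 0},{"fingers": 1,"translation": [0,0,0.1],"roll": 0}]}}

```text
clock: 10.15
eef_pos: [0.5113, -0.1113, 0.0327]
tool_rot: [0.999, -0.045, 0.0, 0.0]
ft_force: [-1.3, 0.0, 4.0]
grip_width: -0.0
```

>>> {"method": "play_rows", "body": {"motion": [{"fingers": 1,"translation": [0,0,0.1],"roll": 0},{"fingers": 1,"translation": [0,0,0.1],"roll": 0}]}}

```text
clock: 10.32
eef_pos: [0.5114, -0.1114, 0.0326]
tool_rot: [0.999, -0.045, 0.0, 0.0]
ft_force: [-3.8, 1.1, 10.6]
grip_width: -0.0001
```

>>> {"method": "play_rows", "body": {"motion": [{"fingers": 1,"translation": [0,0,0.1],"roll": 0},{"fingers": 1,"translation": [0,0,0.1],"roll": 0}]}}

```text
clock: 10.48
eef_pos: [0.5115, -0.1114, 0.0325]
tool_rot: [0.999, -0.045, 0.001, 0.0]
ft_force: [-6.0, -0.0, 16.3]
grip_width: 0.0001
```

Contact at reported z 32.8 mm (about 6 N per mm), so the reported height is about 38 mm low and the true grasp point is about 76 mm up. First rolling stroke now; the tool's −y axis points towards the line.

>>> {"method": "play_rows", "body": {"motion": [{"fingers": 1,"translation": [0,-0.1,-0.1],"roll": 0},{"fingers": 1,"translation": [0,-0.3,-0.1],"roll": 0},{"fingers": 1,"translation": [0,-0.5,-0.1],"roll": 0},{"fingers": 1,"translation": [0,-0.75,-0.1],"roll": 0},{"fingers": 1,"translation": [0,-1.0,-0.1],"roll": 0},{"fingers": 1,"translation": [0,-1.25,-0.1],"roll": 0},{"fingers": 1,"translation": [0,-1.5,-0.1],"roll": 0},{"fingers": 1,"translation": [0,-1.75,-0.1],"roll": 0},{"fingers": 1,"translation": [0,-1.9,-0.1],"roll": 0},{"fingers": 1,"translation": [0,-2.0,-0.1],"roll": 0},{"fingers": 1,"translation": [0,-2.0,-0.1],"roll": 0},{"fingers": 1,"translation": [0,-2.0,-0.1],"roll": 0}]}}

```text
clock: 11.48
eef_pos: [0.5135, -0.0914, 0.0326]
tool_rot: [0.999, -0.045, 0.001, 0.0]
ft_force: [-3.3, 1.7, 8.5]
grip_width: -0.0
```

>>> {"method": "play_rows", "body": {"motion": [{"fingers": 1,"translation": [0,0,-0.5],"roll": 0},{"fingers": 1,"translation": [0,1,-1.2],"roll": 0},{"fingers": 1,"translation": [0,3,-2],"roll": 0},{"fingers": 1,"translation": [0,4,-2],"roll": 0},{"fingers": 1,"translation": [0,4,-2],"roll": 0}]}}

```text
clock: 11.9
eef_pos: [0.51, -0.1336, 0.0516]
tool_rot: [0.999, -0.047, 0.001, 0.0]
ft_force: [-1.0, -0.5, -0.5]
grip_width: 0.0003
```

```bash
cat >> h.py <<'E'
def ridge(c=None,f=None):
    "left (+n) silhouette edge of roller in top view -> across, via brightness jump along n on several slices"
    c=c or snap("top",f);g=np.load("geo.npz");G=cv2.cvtColor(c["pixels"],cv2.COLOR_RGB2HSV)[:,:,1].astype(np.float32)
    out=[]
    s=np.arange(-.16,.09,.0005)
    for k in np.arange(-.06,.0601,.01):
        P=np.array([proj(c,g["L"]+[0,0,.02]+g["e"]*k+g["n"]*a) for a in s],np.float32)
        v=cv2.remap(G,P[:,:1],P[:,1:],cv2.INTER_LINEAR)[:,0]
        m=v<85; lo=s[m]
        # runs of low saturation (grey)
        idx=np.flatnonzero(np.diff(np.r_[0,m.astype(int),0])); out.append((round(k,2),[(round(s[a]*1e3),round(s[b-1]*1e3)) for a,b in zip(idx[::2],idx[1::2]) if b-a>4]))
    return out
E
python3 - <<'E'
from h import *
st()
for n in("pics/t0.npz",None):
    c=dict(np.load(n)) if n else snap("top","pics/t3.png")
    for r in ridge(c): print(r)
E
```

```text
t 11.9 along -0.0021 across -0.1372 z 0.0516 F [-1.  -0.5 -0.5] w 0.0003 yaw err deg -0.2 toolz [ 0.0017 -0.0011 -1.    ]
(np.float64(-0.06), [(-115, -95), (-2, 4)])
(np.float64(-0.05), [(-130, -90), (-2, 4)])
(np.float64(-0.04), [(-131, -89), (-2, 4)])
(np.float64(-0.03), [(-131, -90), (-2, 4)])
(np.float64(-0.02), [(-131, -90), (-2, 4)])
(np.float64(-0.01), [(-131, -90), (-2, 4)])
(np.float64(0.0), [(-131, -90), (-3, 4)])
(np.float64(0.01), [(-132, -90), (-2, 4)])
(np.float64(0.02), [(-132, -90), (-3, 4)])
(np.float64(0.03), [(-132, -91), (-2, 4)])
(np.float64(0.04), [(-132, -91), (-3, 4)])
(np.float64(0.05), [(-132, -91), (-3, 4)])
(np.float64(0.06), [(-3, 4)])
(np.float64(-0.06), [(-160, -146), (-106, -91), (-2, 4)])
(np.float64(-0.05), [(-160, -144), (-121, -79), (-2, 4)])
(np.float64(-0.04), [(-160, -142), (-121, -79), (-2, 4)])
(np.float64(-0.03), [(-160, -140), (-121, -80), (-2, 4)])
(np.float64(-0.02), [(-160, -136), (-122, -80), (-2, 4)])
(np.float64(-0.01), [(-160, -129), (-121, -80), (-2, 4)])
(np.float64(0.0), [(-160, -126), (-122, -80), (-3, 4)])
(np.float64(0.01), [(-160, -125), (-122, -80), (-3, 4)])
(np.float64(0.02), [(-160, -126), (-121, -81), (-3, 4)])
(np.float64(0.03), [(-160, -131), (-122, -80), (-2, 4)])
(np.float64(0.04), [(-160, -138), (-122, -81), (-2, 4)])
(np.float64(0.05), [(-160, -143), (-122, -81), (-3, 4)])
(np.float64(0.06), [(-160, -146), (-3, 4)])
```

The roller has moved 10 mm for 20 mm of finger travel, so it rolls without slipping and stays parallel. Longer strokes next.

>>> {"method": "play_rows", "body": {"motion": [{"fingers": 1,"translation": [0,-1.5,1.0],"roll": 0},{"fingers": 1,"translation": [0,-2.5,1.4],"roll": 0},{"fingers": 1,"translation": [0,-2.5,1.8],"roll": 0},{"fingers": 1,"translation": [0,-2.5,2.0],"roll": 0},{"fingers": 1,"translation": [0,-2.5,2.0],"roll": 0},{"fingers": 1,"translation": [0,-2.7,2.0],"roll": 0},{"fingers": 1,"translation": [0,-3.0,2.0],"roll": 0},{"fingers": 1,"translation": [0,-3.3,2.0],"roll": 0},{"fingers": 1,"translation": [0,-3.6,2.0],"roll": 0},{"fingers": 1,"translation": [0,-3.9,2.0],"roll": 0},{"fingers": 1,"translation": [0,-4.2,2.0],"roll": 0},{"fingers": 1,"translation": [0,-4.5,2.0],"roll": 0},{"fingers": 1,"translation": [0,-4.8,2.0],"roll": 0},{"fingers": 1,"translation": [0,-5.1,2.0],"roll": 0},{"fingers": 1,"translation": [0,-5.4,2.0],"roll": 0},{"fingers": 1,"translation": [0,-5.7,2.0],"roll": 0},{"fingers": 1,"translation": [0,-5.85,2.0],"roll": 0},{"fingers": 1,"translation": [0,-5.9,2.0],"roll": 0},{"fingers": 1,"translation": [0,-5.9,2.0],"roll": 0},{"fingers": 1,"translation": [0,-5.9,1.4],"roll": 0}]}}

```text
clock: 13.62
eef_pos: [0.5139, -0.0719, 0.0367]
tool_rot: [0.999, -0.045, -0.001, 0.0]
ft_force: [-0.0, 0.6, -0.3]
grip_width: -0.0005
```

```bash
python3 - <<'E'
from h import *
st()
for r in ridge(None,"pics/t4.png")[1::2]: print(r)
E
```

```text
t 13.62 along -0.0037 across -0.0754 z 0.0367 F [-0.04  0.64 -0.31] w -0.0005 yaw err deg 0.04 toolz [-1.7e-03  1.0e-04 -1.0e+00]
(np.float64(-0.05), [(-160, -57), (-2, 4)])
(np.float64(-0.03), [(-160, -51), (-2, 4)])
(np.float64(-0.01), [(-160, -52), (-2, 4)])
(np.float64(0.01), [(-160, -49), (-2, 4)])
(np.float64(0.03), [(-160, -55), (-2, 4)])
(np.float64(0.05), [(-160, -58), (-3, 4)])
```

>>> {"method": "play_rows", "body": {"motion": [{"fingers": 1,"translation": [0,0.8,-0.3],"roll": 0},{"fingers": 1,"translation": [0,1.7,0],"roll": 0},{"fingers": 1,"translation": [0,1.7,0.4],"roll": 0},{"fingers": 1,"translation": [0,1.7,0.6],"roll": 0},{"fingers": 1,"translation": [0,1.7,0.6],"roll": 0},{"fingers": 1,"translation": [0,1.5,0.6],"roll": 0},{"fingers": 1,"translation": [0,1.2,0.6],"roll": 0},{"fingers": 1,"translation": [0,0.9,0.6],"roll": 0},{"fingers": 1,"translation": [0,0.6,0.6],"roll": 0},{"fingers": 1,"translation": [0,0.3,0.6],"roll": 0},{"fingers": 1,"translation": [0,0,0.6],"roll": 0},{"fingers": 1,"translation": [0,-0.3,0.6],"roll": 0},{"fingers": 1,"translation": [0,-0.6,0.6],"roll": 0},{"fingers": 1,"translation": [0,-0.9,0.6],"roll": 0},{"fingers": 1,"translation": [0,-1.2,0.6],"roll": 0},{"fingers": 1,"translation": [0,-1.5,0.6],"roll": 0},{"fingers": 1,"translation": [0,-1.65,0.6],"roll": 0},{"fingers": 1,"translation": [0,-1.7,0.6],"roll": 0},{"fingers": 1,"translation": [0,-1.7,0.6],"roll": 0},{"fingers": 1,"translation": [0,-1.7,0],"roll": 0}]}}

```text
clock: 15.33
eef_pos: [0.516, -0.0557, 0.0366]
tool_rot: [0.999, -0.046, -0.0, -0.0]
ft_force: [0.5, -0.1, -0.4]
grip_width: 0.0002
```

>>> {"method": "play_rows", "body": {"motion": [{"fingers": 1,"translation": [0,2,-1],"roll": 0},{"fingers": 1,"translation": [0,4,-1.4],"roll": 0},{"fingers": 1,"translation": [0,5,-1.4],"roll": 0},{"fingers": 1,"translation": [0,5,-1.4],"roll": 0}]}}

```text
clock: 15.67
eef_pos: [0.5115, -0.1072, 0.0505]
tool_rot: [0.999, -0.047, -0.0, 0.0]
ft_force: [0.0, 0.9, -0.4]
grip_width: 0.0002
```

```bash
python3 - <<'E'
from h import *
st()
for r in ridge(None,"pics/t5.png"): print(r)
E
```

```text
t 15.67 along -0.0030 across -0.1107 z 0.0505 F [ 0.    0.94 -0.39] w 0.0002 yaw err deg -0.21 toolz [-4.e-04 -2.e-04 -1.e+00]
(np.float64(-0.06), [(-160, -115), (-56, -53), (-2, 4)])
(np.float64(-0.05), [(-160, -114), (-86, -46), (-2, 4)])
(np.float64(-0.04), [(-160, -113), (-87, -46), (-3, 4)])
(np.float64(-0.03), [(-160, -104), (-87, -46), (-2, 4)])
(np.float64(-0.02), [(-160, -103), (-87, -46), (-2, 4)])
(np.float64(-0.01), [(-160, -97), (-87, -46), (-2, 4)])
(np.float64(0.0), [(-160, -93), (-87, -46), (-3, 4)])
(np.float64(0.01), [(-160, -93), (-87, -46), (-3, 4)])
(np.float64(0.02), [(-160, -95), (-87, -47), (-3, 4)])
(np.float64(0.03), [(-160, -99), (-88, -47), (-2, 4)])
(np.float64(0.04), [(-160, -106), (-88, -47), (-2, 4)])
(np.float64(0.05), [(-160, -113), (-88, -47), (-3, 4)])
(np.float64(0.06), [(-160, -115), (-3, 4)])
```

34 mm more of rolling, as planned. The roller is at −67 mm and parallel to the line. Three full strokes follow, then a look.

>>> {"method": "play_rows", "body": {"motion": [{"fingers": 1,"translation": [0,-2.3,1.0],"roll": 0},{"fingers": 1,"translation": [0,-3.3,1.4],"roll": 0},{"fingers": 1,"translation": [0,-3.3,1.8],"roll": 0},{"fingers": 1,"translation": [0,-3.3,2.0],"roll": 0},{"fingers": 1,"translation": [0,-3.3,2.0],"roll": 0},{"fingers": 1,"translation": [0,-3.5,2.0],"roll": 0},{"fingers": 1,"translation": [0,-3.8,2.0],"roll": 0},{"fingers": 1,"translation": [0,-4.1,2.0],"roll": 0},{"fingers": 1,"translation": [0,-4.4,2.0],"roll": 0},{"fingers": 1,"translation": [0,-4.7,2.0],"roll": 0},{"fingers": 1,"translation": [0,-5.0,2.0],"roll": 0},{"fingers": 1,"translation": [0,-5.3,2.0],"roll": 0},{"fingers": 1,"translation": [0,-5.6,2.0],"roll": 0},{"fingers": 1,"translation": [0,-5.9,2.0],"roll": 0},{"fingers": 1,"translation": [0,-6.2,2.0],"roll": 0},{"fingers": 1,"translation": [0,-6.5,2.0],"roll": 0},{"fingers": 1,"translation": [0,-6.65,2.0],"roll": 0},{"fingers": 1,"translation": [0,-6.7,2.0],"roll": 0},{"fingers": 1,"translation": [0,-6.7,2.0],"roll": 0},{"fingers": 1,"translation": [0,-6.7,1.4],"roll": 0}]}}

```text
clock: 17.38
eef_pos: [0.5169, -0.0382, 0.0367]
tool_rot: [0.999, -0.045, -0.001, 0.0]
ft_force: [1.0, 0.3, -0.8]
grip_width: 0.0
```

>>> {"method": "play_rows", "body": {"motion": [{"fingers": 1,"translation": [0,0.8,-0.3],"roll": 0},{"fingers": 1,"translation": [0,1.7,0],"roll": 0},{"fingers": 1,"translation": [0,1.7,0.4],"roll": 0},{"fingers": 1,"translation": [0,1.7,0.6],"roll": 0},{"fingers": 1,"translation": [0,1.7,0.6],"roll": 0},{"fingers": 1,"translation": [0,1.5,0.6],"roll": 0},{"fingers": 1,"translation": [0,1.2,0.6],"roll": 0},{"fingers": 1,"translation": [0,0.9,0.6],"roll": 0},{"fingers": 1,"translation": [0,0.6,0.6],"roll": 0},{"fingers": 1,"translation": [0,0.3,0.6],"roll": 0},{"fingers": 1,"translation": [0,0,0.6],"roll": 0},{"fingers": 1,"translation": [0,-0.3,0.6],"roll": 0},{"fingers": 1,"translation": [0,-0.6,0.6],"roll": 0},{"fingers": 1,"translation": [0,-0.9,0.6],"roll": 0},{"fingers": 1,"translation": [0,-1.2,0.6],"roll": 0},{"fingers": 1,"translation": [0,-1.5,0.6],"roll": 0},{"fingers": 1,"translation": [0,-1.65,0.6],"roll": 0},{"fingers": 1,"translation": [0,-1.7,0.6],"roll": 0},{"fingers": 1,"translation": [0,-1.7,0.6],"roll": 0},{"fingers": 1,"translation": [0,-1.7,0],"roll": 0}]}}

```text
clock: 19.05
eef_pos: [0.5191, -0.0219, 0.0365]
tool_rot: [0.999, -0.045, -0.0, -0.0]
ft_force: [-0.2, -0.3, -0.2]
grip_width: 0.0
```

>>> {"method": "play_rows", "body": {"motion": [{"fingers": 1,"translation": [0,0.8,-0.3],"roll": 0},{"fingers": 1,"translation": [0,1.7,0],"roll": 0},{"fingers": 1,"translation": [0,1.7,0.4],"roll": 0},{"fingers": 1,"translation": [0,1.7,0.6],"roll": 0},{"fingers": 1,"translation": [0,1.7,0.6],"roll": 0},{"fingers": 1,"translation": [0,1.5,0.6],"roll": 0},{"fingers": 1,"translation": [0,1.2,0.6],"roll": 0},{"fingers": 1,"translation": [0,0.9,0.6],"roll": 0},{"fingers": 1,"translation": [0,0.6,0.6],"roll": 0},{"fingers": 1,"translation": [0,0.3,0.6],"roll": 0},{"fingers": 1,"translation": [0,0,0.6],"roll": 0},{"fingers": 1,"translation": [0,-0.3,0.6],"roll": 0},{"fingers": 1,"translation": [0,-0.6,0.6],"roll": 0},{"fingers": 1,"translation": [0,-0.9,0.6],"roll": 0},{"fingers": 1,"translation": [0,-1.2,0.6],"roll": 0},{"fingers": 1,"translation": [0,-1.5,0.6],"roll": 0},{"fingers": 1,"translation": [0,-1.65,0.6],"roll": 0},{"fingers": 1,"translation": [0,-1.7,0.6],"roll": 0},{"fingers": 1,"translation": [0,-1.7,0.6],"roll": 0},{"fingers": 1,"translation": [0,-1.7,0],"roll": 0}]}}

```text
clock: 20.72
eef_pos: [0.5205, -0.0049, 0.0365]
tool_rot: [0.999, -0.046, -0.0, -0.0]
ft_force: [-0.6, -0.4, -0.6]
grip_width: 0.0002
```

>>> {"method": "play_rows", "body": {"motion": [{"fingers": 1,"translation": [0,2,-1],"roll": 0},{"fingers": 1,"translation": [0,4,-1.4],"roll": 0},{"fingers": 1,"translation": [0,5,-1.4],"roll": 0},{"fingers": 1,"translation": [0,5,-1.4],"roll": 0}]}}

```text
clock: 21.05
eef_pos: [0.5158, -0.0564, 0.0503]
tool_rot: [0.999, -0.047, -0.001, 0.0]
ft_force: [-0.0, -0.3, -0.5]
grip_width: 0.0001
```

```bash
python3 - <<'E'
from h import *
st()
for r in ridge(None,"pics/t6.png"): print(r)
E
```

```text
t 21.05 along -0.0032 across -0.0598 z 0.0503 F [-0.02 -0.33 -0.47] w 0.0001 yaw err deg -0.21 toolz [-1.1e-03 -1.0e-04 -1.0e+00]
(np.float64(-0.06), [(-160, -31), (-3, 4)])
(np.float64(-0.05), [(-160, 6)])
(np.float64(-0.04), [(-160, 6)])
(np.float64(-0.03), [(-160, 6)])
(np.float64(-0.02), [(-160, 6)])
(np.float64(-0.01), [(-160, 6)])
(np.float64(0.0), [(-160, 6)])
(np.float64(0.01), [(-160, 5)])
(np.float64(0.02), [(-160, 5)])
(np.float64(0.03), [(-160, 5)])
(np.float64(0.04), [(-160, 5)])
(np.float64(0.05), [(-160, 5)])
(np.float64(0.06), [(-160, -30), (-3, 4)])
```

>>> {"method": "play_rows", "body": {"motion": [{"fingers": 1,"translation": [0,-2.4,1.0],"roll": 0},{"fingers": 1,"translation": [0,-3.4,1.4],"roll": 0},{"fingers": 1,"translation": [0,-3.4,1.8],"roll": 0},{"fingers": 1,"translation": [0,-3.4,2.0],"roll": 0},{"fingers": 1,"translation": [0,-3.4,2.0],"roll": 0},{"fingers": 1,"translation": [0,-3.6,2.0],"roll": 0},{"fingers": 1,"translation": [0,-3.9,2.0],"roll": 0},{"fingers": 1,"translation": [0,-4.2,2.0],"roll": 0},{"fingers": 1,"translation": [0,-4.5,2.0],"roll": 0},{"fingers": 1,"translation": [0,-4.8,2.0],"roll": 0},{"fingers": 1,"translation": [0,-5.1,2.0],"roll": 0},{"fingers": 1,"translation": [0,-5.4,2.0],"roll": 0},{"fingers": 1,"translation": [0,-5.7,2.0],"roll": 0},{"fingers": 1,"translation": [0,-6.0,2.0],"roll": 0},{"fingers": 1,"translation": [0,-6.3,2.0],"roll": 0},{"fingers": 1,"translation": [0,-6.5,2.0],"roll": 0},{"fingers": 1,"translation": [0,-6.6,2.0],"roll": 0},{"fingers": 1,"translation": [0,-6.6,2.0],"roll": 0},{"fingers": 1,"translation": [0,-6.6,2.0],"roll": 0},{"fingers": 1,"translation": [0,-6.6,1.4],"roll": 0}]}}

```text
clock: 22.77
eef_pos: [0.5215, 0.0116, 0.0367]
tool_rot: [0.999, -0.045, -0.001, 0.0]
ft_force: [0.2, -0.2, -0.5]
grip_width: -0.0
```

>>> {"method": "play_rows", "body": {"motion": [{"fingers": 1,"translation": [0,0,-1],"roll": 0},{"fingers": 1,"translation": [0,2,-3],"roll": 0},{"fingers": 1,"translation": [0,5,-5],"roll": 0},{"fingers": 1,"translation": [0,8,-6],"roll": 0},{"fingers": 1,"translation": [0,11,-6],"roll": 0},{"fingers": 1,"translation": [0,14,-6],"roll": 0},{"fingers": 1,"translation": [0,14,-6],"roll": 0},{"fingers": 1,"translation": [0,14,-6],"roll": 0}]}}

```text
clock: 23.43
eef_pos: [0.5096, -0.1296, 0.0972]
tool_rot: [0.999, -0.047, 0.0, -0.0]
ft_force: [0.7, 0.6, 0.9]
grip_width: 0.0
```

```bash
python3 - <<'E'
from h import *
st()
c=snap("top","pics/t7.png")
for r in ridge(c): print(r)
i=c['pixels'][165:255,195:350,::-1];cv2.imwrite('pics/t7c.png',cv2.resize(i,None,fx=5,fy=5,interpolation=cv2.INTER_CUBIC))
E
```

```text
t 23.43 along -0.0029 across -0.1332 z 0.0972 F [0.7  0.57 0.93] w 0.0 yaw err deg -0.19 toolz [ 0.e+00  2.e-04 -1.e+00]
(np.float64(-0.06), [(-160, -150), (-3, 5)])
(np.float64(-0.05), [(-160, -149), (-20, 21)])
(np.float64(-0.04), [(-160, -147), (-20, 21)])
(np.float64(-0.03), [(-160, -146), (-21, 21)])
(np.float64(-0.02), [(-160, -141), (-20, 21)])
(np.float64(-0.01), [(-160, -135), (-21, 21)])
(np.float64(0.0), [(-160, -131), (-21, 21)])
(np.float64(0.01), [(-160, -137), (-135, -130), (-20, 20)])
(np.float64(0.02), [(-160, -130), (-21, 20)])
(np.float64(0.03), [(-160, -133), (-21, 20)])
(np.float64(0.04), [(-160, -139), (-22, 20)])
(np.float64(0.05), [(-160, -147), (-21, 19)])
(np.float64(0.06), [(-160, -149), (-3, 4)])
```

View pics/t7c.png

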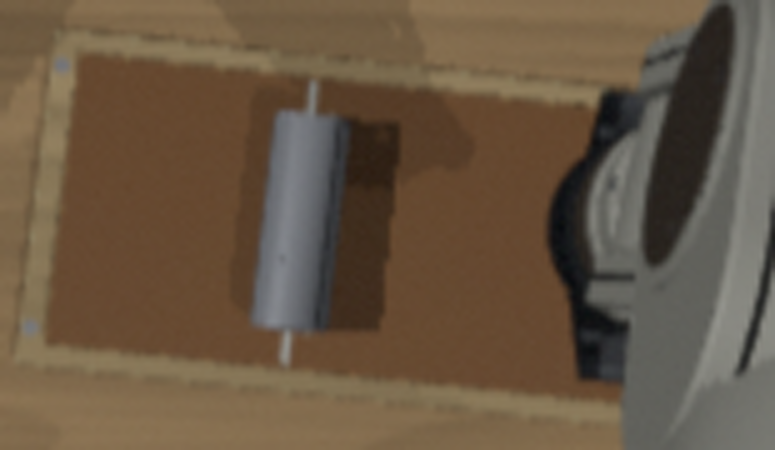

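The roller lies on the chalk line, centred at about (300,220) in the crop, with chalk showing at (313,95) and (286,348). The scribed line has come round to its rear side at (325,240). The arm is clear, so I'm handing in.

```bash
python3 -c "
from workcell import bot
print(bot.job_done())"
```

```text
the job is handed in; nothing more can be done
None
```

The roller now lies on the chalk line. I pressed shut fingertips lightly on its top and rolled it about 111 mm in seven short strokes. I handed in at about 23.5 s with the arm clear.

- **Position:** the last top-view check put its centre within about 1 mm of the line. Its axis is parallel to within about 0.02 rad. It is roughly 3 mm off centre along the line at the start, and chalk shows at both ends at the finish.
- **Rolling:** early checks showed the roller moving half the fingers' travel, so it rolled without slipping. The scribed line came round to the rear side, as about 320° of rolling should give. I did not see the mark pass underneath directly.
- **Disagreement:** the reported tool height did not match the pictures or the touch. Contact came at a reported TCP height of 33 mm, where about 71 mm was expected. I relied on touch and the camera, which put the true grasp point about 76 mm up while pressing. By the reported height it was only about 38 mm, below the 42 mm limit. Handing in gave no verdict, so I can't confirm how that was judged.
- **Other objects:** the jar, tin, hammer and look-alikes were never approached. I did not measure them again at the end.

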